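# Snap the pink LED lamp into the pink lotus stand

### The job

Take the pink LED lamp and fit it upright into the socket of the pink lotus stand: press it gently straight down, past the resistance of the spring clips, until it snaps home with its collar flush on the socket's rubber rim, then stop pushing and let go. Do not drop it in or lean hard on it, and leave the blue lamp standing where it is.

Things in the scene. Friction and masses are not known exactly. Their poses are not given: they have to be found in the camera images.
- lamp_pink: the lamp to fit, 80 mm tall, 80 g, upright; origin at the centre of its underside, z up, round about z. Pink plug: 28 mm across at the underside, widest (44 mm) at heights 14-15 mm; black 35 mm groove up to 28; pink collar 72 mm across, heights 28-35; cream candle column 22 mm across, heights 35-69 (grasp here), round top at 80 mm.
- holder_pink: pink lotus stand, fixed: 124 mm wooden base, pink socket tube (60 mm inside, 72 outside) with a black rubber ring as rim, top 50 mm high; pink and green petals. Origin at centre of its underside, z up. 3 spring clips inside resist from lamp underside 33 mm over this origin, peak 10-20 N near 29 mm, then it snaps: home at 21-22 mm, collar on the rubber (8 N per mm; never over 60 N).
- lamp_blue: bystander: the same lamp with blue plug and collar, standing on the table; origin at the centre of its underside, z up. Leave it where it is. (A yellow one stands nearby too.)
- holder_blue: bystander: the same stand with a blue socket and blue and white petals; origin at the centre of its underside, z up. It stays empty.
Things that resemble listed ones, but are neither listed nor needed, are in the scene too. What is shaped like the holder_pink but orange or turquoise is not meant. Leave any green look-alike of the lamp_pink alone.

How it is judged:
By the outcome, as a careful person would: the job done as asked, in the order asked, and still so for the second after the job is handed in, with the robot touching nothing.
It also fails if it takes over 38 s, if anything falls off the work surface, if the arm or the gripper's body presses on something with over 40 N, if the wrist force passes 120 N, or if a joint passes its speed limit or range.

### The arm

A 7-joint arm with a two-finger parallel gripper is mounted at the origin on the work surface. World frame = base frame: x ahead of the robot, y to its left, z up, the work surface at z = 0. Lengths are in mm, angles in rad, forces in N, time in s.
With the tool pointing down it reaches from about 425 to 950 mm from the base axis. Payload 16.7 kg.
Tool frame: the origin (TCP) lies between the finger pads; the fingertips stand 19 mm ahead of it and the grasp point (between the pads) is the TCP; y points along the fingers, x is the direction in which the jaws open and shut, and the axes are right-handed (so a half turn about y gives the same grasp; the last joint's range is limited). The gripper opens to 94 mm and grips with 3 to 60 N. Pads are 16 mm wide; open, the fingers measure 119 mm over their backs; the gripper's body (75 mm by 177 mm) begins 78 mm behind the grasp point.
Start: joints at [1.069, 0.426, 0.074, 1.606, -0.034, 1.111, -0.067], TCP at [233.198, -633.399, 224.467] pointing down, gripper open.
Joint ranges: [-2.85, 2.85], [-0.5, 2.14], [-1.23, 1.37], [0.21, 2.46], [-1.02, 4.16], [0.16, 2.05], [-2.73, 2.73]. Speed limits (rad/s): [1.89, 1.89, 2.39, 2.39, 3.01, 3.01, 3.01].

### API

Orientations are given as a rotation vector (axis times angle).
In Python, from plant import env gives the robot as it stands. The module is installed in compiled form; this text tells all that it offers.
- The arm moves only by the tool servo_tool, never from a script. Its argument "plan" is one flat list of numbers, 6 for each row, row after row: the shift along the tool's x, y, z in m, then the turn, a rotation vector about the tool's x, y, z in degrees. A call has 1 to 10 rows; each row shifts and turns the pose as measured when the row begins, along the tool's axes as they then stand; what a row does not reach is not made up. A row lasts 1/10 s, in which the tool goes at most 50 mm and 8.59 degrees, less where a joint would pass 70% of its speed; a pose out of reach is approached as far as the arm can. A call with a gripper value outside its range is refused whole. "jaw" is the finger opening in m, from 0 to 0.094, set as the call begins (left out, the last holds). The fingers move at their own pace and stop on an object; "force" is the grip in N (left out, the last holds). Time passes only in rows, so rows that do not move let the fingers close. It gives the time, the measured TCP pose, the force and the opening at its end, in the units of the state.
- env.sense(): the state, without advancing time (a new reading comes with each control period).
- env.read_camera(name): name is "scene" or "top"; returns a dict with "pixels" (480x640x3 uint8, blue, green, red), "range_z" (480x640 float32, mm along the optical axis (not along the pixel's ray), 0 where there is no reading), "mtx" (3x3 intrinsics, pixels), "cam_to_world" (4x4, takes a point from camera to world coordinates). Camera axes: x right, y down, z forward; pixel columns grow to the right and rows downward; lengths in mm; the calibration is good to about 2 mm. A picture is of the moment at which its call begins.
- env.job_done(): hands the job in, once; it reports no verdict.
The state is a dict: "t": time; "q": joint angles; "qvel": joint speeds; "effort": joint torques, N m; "eef_pos": TCP position; "tcp_rot": TCP orientation; "wrist_force": force on the tool from outside, world axes, zero at the start; "wrist_torque": the same for the moment, N m; "gripper_width": finger opening in mm.
Only numpy, scipy, OpenCV 4.12 (cv2) and the standard library are available. Lean on these libraries where they do the work, as an engineer would, in place of code of your own. Each camera call takes 0.05 s, during which the arm holds its last target.

## Working session

There is one attempt and no reset: what is moved stays moved. The work goes in short steps, Python scripts to look and compute and a tool call to move; the robot and the scene stay as the last step left them, time stands still between calls to the robot, and variables do not carry over. Pictures are saved under pics/ and viewed, and the job is handed in when it is done.

Besides the shell and the picture viewer there is one more tool, called after "Emit:" by a JSON object that holds its "api" and its "payload". servo_tool: Moves the arm, as the interface text tells. Its arguments: {"type":"object","properties":{"plan":{"type":"array"},"jaw":{"type":"number"},"force":{"type":"number"}},"required":["plan"]}

```bash
mkdir -p pics
python3 - <<'E'
from plant import env
import cv2,numpy as np
s=env.sense();print({k:np.round(v,3).tolist() for k,v in s.items()})
for n in("scene","top"):
    d=env.read_camera(n);cv2.imwrite(f"pics/{n}0.png",d["pixels"]);np.savez(f"{n}0.npz",**d);print(n,d["mtx"].tolist(),np.round(d["cam_to_world"],3).tolist())
E
```

```text
{'t': 0.0, 'q': [1.069, 0.427, 0.074, 1.607, -0.034, 1.111, -0.067], 'qvel': [-0.001, -0.002, -0.001, -0.001, -0.0, -0.001, -0.001], 'effort': [-0.001, -93.581, 3.666, -45.42, -0.049, 0.02, 0.0], 'eef_pos': [233.043, -633.043, 223.758], 'tcp_rot': [-1.355, 0.946, -0.945], 'wrist_force': [0.53, 0.028, 0.568], 'wrist_torque': [0.014, -0.002, 0.032], 'gripper_width': 94.274}
scene [[620.7834585667654, 0.0, 309.3506633357464], [0.0, 620.7834585667654, 243.5030806280458], [0.0, 0.0, 1.0]] [[-0.52, 0.691, -0.502, 1182.559], [0.854, 0.418, -0.31, 428.255], [-0.004, -0.59, -0.807, 1159.395], [0.0, 0.0, 0.0, 1.0]]
top [[537.5603379332541, 0.0, 318.8192877183433], [0.0, 537.5603379332541, 238.10652912291854], [0.0, 0.0, 1.0]] [[-0.028, -0.995, 0.094, 379.76], [-1.0, 0.028, 0.0, -5.305], [-0.003, -0.094, -0.996, 1074.738], [0.0, 0.0, 0.0, 1.0]]
```

View pics/scene0.png

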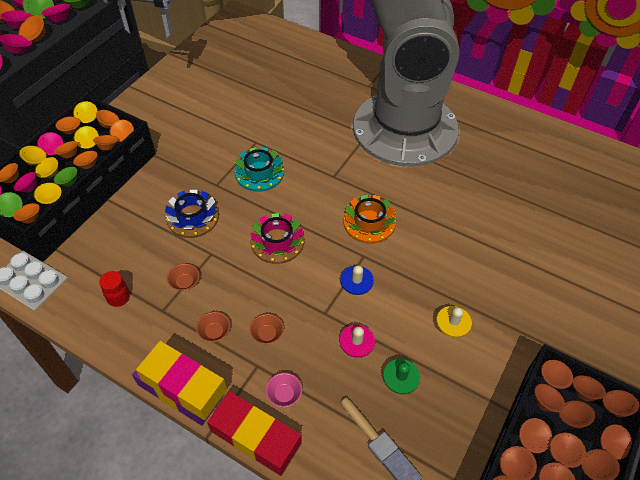

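View pics/top0.png

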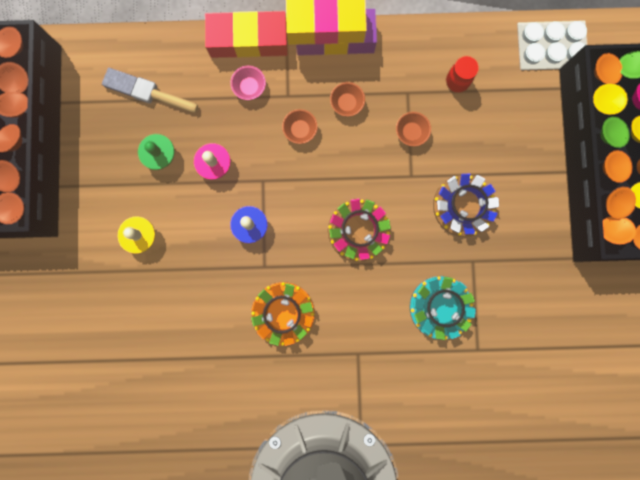

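```bash
cat > h.py <<'E'
import cv2,numpy as np
from scipy.optimize import least_squares
def cast(d,uv,z):
    uv=np.asarray(uv,float).reshape(-1,2);K=d["mtx"];T=d["cam_to_world"]
    r=np.c_[(uv[:,0]-K[0,2])/K[0,0],(uv[:,1]-K[1,2])/K[1,1],np.ones(len(uv))]@T[:3,:3].T
    o=T[:3,3];return (o+r*((z-o[2])/r[:,2])[:,None])[:,:2]
def circ(p,r=None):
    c=p.mean(0)
    f=lambda q:np.hypot(*(p-q[:2]).T)-q[2]
    s=least_squares(f,[*c,36],loss="soft_l1",f_scale=1);return s.x,np.median(abs(f(s.x)))
def mask(d,c,R,lo,hi):
    h=cv2.cvtColor(d["pixels"],cv2.COLOR_BGR2HSV);m=cv2.inRange(h,lo,hi)
    k=np.zeros_like(m);cv2.circle(k,c,R,255,-1);return m&k
def big(m):
    return max(cv2.findContours(m,cv2.RETR_EXTERNAL,cv2.CHAIN_APPROX_NONE)[0],key=cv2.contourArea)
E
python3 - <<'E'
from h import *
from scipy.spatial.transform import Rotation as Ro
print(Ro.from_rotvec([-1.355,.946,-.945]).as_matrix().round(3))
for n,cl,ch,cb in(("scene",(357,340),(277,237),(357,280)),("top",(212,160),(360,230),(249,225))):
    d=dict(np.load(n+"0.npz"))
    for nm,c,lo,hi in(("pink",cl,(150,120,80),(179,255,255)),("blue",cb,(110,120,60),(130,255,255))):
        m=mask(d,c,26,lo,hi);k=cv2.convexHull(big(m))
        # hull resample
        k=big(cv2.fillPoly(np.zeros_like(m),[k],255))
        print(n,nm,circ(cast(d,k,35)))
    # black ring
    R=36 if n=="scene" else 36
    m=mask(d,ch,22,(0,0,0),(179,255,70))
    u=np.argwhere(m)[:,::-1];print(n,"ring",len(u),circ(cast(d,u,50)))
    a=[]
    for c in(cl,ch):
        x,y=c;p=d["pixels"][y-42:y+42,x-42:x+42];a.append(cv2.resize(p,(392,392),interpolation=cv2.INTER_NEAREST))
    mm=cv2.resize(m[ch[1]-42:ch[1]+42,ch[0]-42:ch[0]+42],(392,392));
    cv2.imwrite(f"pics/crop_{n}.png",np.hstack(a)); cv2.imwrite(f"pics/m_{n}.png",mm)
    z=d["range_z"];T=d["cam_to_world"];K=d["mtx"]
    for c in(cl,ch):
        v,u=np.mgrid[c[1]-26:c[1]+27,c[0]-26:c[0]+27];zz=z[v,u]
        P=np.stack([(u-K[0,2])/K[0,0]*zz,(v-K[1,2])/K[1,1]*zz,zz],-1)@T[:3,:3].T+T[:3,3]
        P=P[zz>0].reshape(-1,3)
        for lo,hi in((31,38),(60,90),(46,54)):
            s=P[(P[:,2]>lo)&(P[:,2]<hi)];print(n,c,lo,hi,len(s),s.mean(0).round(1) if len(s) else'',(s.min(0)+s.max(0))/2 if len(s) else '')
E
cd pics; python3 -c "
import cv2,numpy as np
a=np.hstack([cv2.imread('crop_scene.png'),]);b=cv2.imread('crop_top.png');cv2.imwrite('crops.png',cv2.resize(np.vstack([a,b]),(600,600)))"
```

```text
[[ 0.345 -0.     0.938]
 [-0.938  0.001  0.345]
 [-0.001 -1.     0.   ]]
scene pink (array([639.82540497, 204.24193843,  36.19469939]), np.float64(0.5536914315404253))
scene blue (array([512.92997242, 133.82394464,  35.8049421 ]), np.float64(0.5036540365139395))
scene ring 264 (array([497.47200703, -81.38334023,  33.01942278]), np.float64(2.09216638754393))
scene (357, 340) 31 38 635 [641.4 205.8  34. ] [638.10621186 203.9902087   34.51337754]
scene (357, 340) 60 90 113 [641.6 205.3  72.7] [639.10226158 204.25982578  72.36560731]
scene (357, 340) 46 54 19 [645.3 206.5  49.8] [643.29514581 204.77901519  49.78970837]
scene (277, 237) 31 38 282 [494.3 -83.3  33.6] [495.33239847 -82.3716019   34.47821565]
scene (277, 237) 60 90 0  
scene (277, 237) 46 54 193 [498.2 -83.2  48.9] [495.65117794 -82.18554043  49.93464467]
top pink (array([636.85215649, 201.88150649,  35.99643528]), np.float64(0.43643162811524405))
top blue (array([509.32327606, 131.22538371,  34.53953409]), np.float64(0.4464935038636746))h.py:8: RuntimeWarning: Mean of empty slice.
  c=p.mean(0)
  ret = um.true_divide(
Traceback (most recent call last):
  File "h.py", line 10, in circ
    s=least_squares(f,[*c,36],loss="soft_l1",f_scale=1);return s.x,np.median(abs(f(s.x)))
ValueError: Initial guess is outside of provided bounds
[ WARN:0@0.026] global loadsave.cpp:275 findDecoder imread_('crop_top.png'): can't open/read file: check file path/integrity
Traceback (most recent call last):
ValueError: all the input arrays must have same number of dimensions, but the array at index 0 has 3 dimension(s) and the array at index 1 has 2 dimension(s)
```

Run:
```python
from h import *
rows=[]
for n,cl,ch in(("scene",(357,340),(277,237)),("top",(212,160),(360,230))):
    d=dict(np.load(n+"0.npz"));a=[]
    for x,y in(cl,ch): a.append(cv2.resize(d["pixels"][y-36:y+36,x-36:x+36],(290,290),interpolation=cv2.INTER_CUBIC))
    rows.append(np.hstack(a))
    x,y=ch;h=cv2.cvtColor(d["pixels"],cv2.COLOR_BGR2HSV)
    print(h[y,x-32:x+33,2].tolist());print(h[y-32:y+33,x,2].tolist())
    z=d["range_z"];T=d["cam_to_world"];K=d["mtx"]
    for c in(cl,ch):
        v,u=np.mgrid[c[1]-26:c[1]+27,c[0]-26:c[0]+27];zz=z[v,u]
        P=np.stack([(u-K[0,2])/K[0,0]*zz,(v-K[1,2])/K[1,1]*zz,zz],-1)@T[:3,:3].T+T[:3,3]
        P=P[zz>0].reshape(-1,3)
        for lo,hi in((31,38),(60,90),(46,54)):
            s=P[(P[:,2]>lo)&(P[:,2]<hi)];print(n,c,lo,hi,len(s),s.mean(0).round(1) if len(s) else'',(s.min(0)+s.max(0))/2 if len(s) else '', circ(s[:,:2]) if lo==46 and len(s)>9 else '')
cv2.imwrite("pics/crops.png",np.vstack(rows))
```

```text
[149, 149, 149, 147, 144, 152, 207, 176, 179, 180, 177, 178, 174, 180, 177, 172, 129, 160, 79, 6, 29, 33, 88, 149, 207, 147, 74, 138, 144, 147, 144, 146, 144, 149, 148, 150, 146, 141, 136, 53, 16, 14, 22, 32, 102, 116, 98, 101, 150, 169, 165, 178, 193, 104, 71, 127, 119, 115, 120, 145, 139, 141, 142, 140, 143]
[138, 140, 133, 136, 135, 136, 140, 146, 175, 196, 195, 203, 21, 20, 17, 167, 95, 163, 206, 122, 87, 144, 149, 146, 121, 147, 144, 148, 143, 146, 143, 148, 144, 150, 152, 25, 26, 5, 196, 146, 144, 147, 145, 142, 145, 152, 89, 78, 97, 186, 114, 149, 142, 144, 146, 143, 143, 95, 101, 143, 137, 139, 141, 138, 145]
scene (357, 340) 31 38 635 [641.4 205.8  34. ] [638.10621186 203.9902087   34.51337754] 
scene (357, 340) 60 90 113 [641.6 205.3  72.7] [639.10226158 204.25982578  72.36560731] 
scene (357, 340) 46 54 19 [645.3 206.5  49.8] [643.29514581 204.77901519  49.78970837] (array([73665.88516725, 26839.85285615, 77725.30704674]), np.float64(1.3343680510733975))
scene (277, 237) 31 38 282 [494.3 -83.3  33.6] [495.33239847 -82.3716019   34.47821565] 
scene (277, 237) 60 90 0   
sce
[... 745 characters left out ...]
9, 141, 156, 203, 232, 236, 232, 226, 219, 196, 156, 128, 115]
top (212, 160) 31 38 795 [635.3 202.2  34.3] [636.59047187 203.00616852  34.50010434] 
top (212, 160) 60 90 121 [634.6 201.5  74. ] [636.5190151  202.38613484  71.41120038] 
top (212, 160) 46 54 16 [629.4 198.6  50.1] [632.09595237 199.74436867  50.06475293] (array([-172178.66475   , -119693.87041296,  210325.16837124]), np.float64(1.8820223628426902))
top (360, 230) 31 38 222 [488.1 -88.5  33.4] [492.49038498 -85.37360088  34.40727039] 
top (360, 230) 60 90 0   
top (360, 230) 46 54 331 [493.9 -84.   49.3] [494.26018179 -84.44275481  49.93717227] (array([493.90064947, -83.96797919,  32.7722207 ]), np.float64(1.5190991297145402))
```

View pics/crops.png

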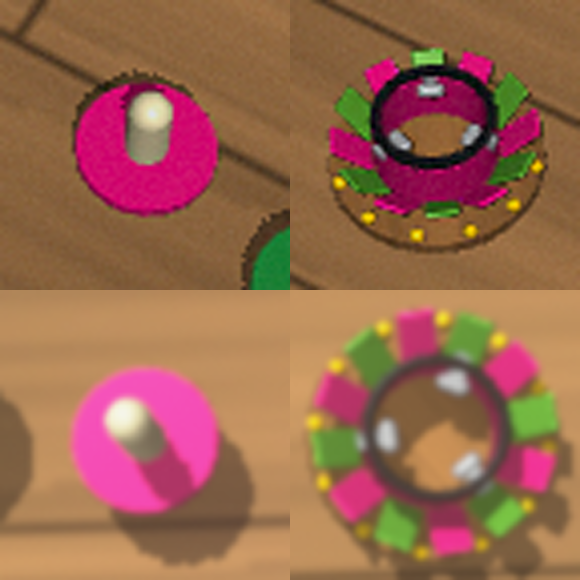

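Candidates:
- **Pink lamp:** scene (357,340), top (212,160). It has a pink collar and cream candle. Look-alikes are the green lamp at scene (402,376), blue (357,280), yellow (454,321) and the pink bowl (284,390).
- **Pink stand:** scene (277,237), top (360,230), with pink and green petals. Look-alikes are orange (370,217), turquoise (259,168) and blue (191,212).

The crops confirm both choices. The two views give the lamp at about (638.3, 203.1) and the stand at about (495.1, -83.1). They differ by a common offset of about 3 mm.

Emit:
{"api": "servo_tool", "payload": {"plan": [-0.032, 0, 0.033, 0, 0, 0, -0.032, 0, 0.033, 0, 0, 0, -0.032, 0, 0.033, 0, 0, 0, -0.032, 0, 0.033, 0, 0, 0, -0.032, 0, 0.033, 0, 0, 0, -0.032, 0, 0.033, 0, 0, 0, -0.032, 0, 0.033, 0, 0, 0, -0.032, 0, 0.033, 0, 0, 0, -0.032, 0, 0.033, 0, 0, 0, -0.032, 0, 0.033, 0, 0, 0], "jaw": 0.06, "force": 25}}

```text
t: 1.1
eef_pos: [434.0, -207.9, 220.6]
tcp_rot: [-1.354, 0.957, -0.949]
wrist_force: [0.6, -0.3, 0.7]
gripper_width: 59.9
```

```bash
cat > go.py <<'E'
import sys,numpy as np
from plant import env
from scipy.spatial.transform import Rotation as Ro
s=env.sense();R=Ro.from_rotvec(s["tcp_rot"])
print("t",s["t"],"p",np.round(s["eef_pos"],1),"q",np.round(s["q"],2),"F",np.round(s["wrist_force"],1),"w",round(float(s["gripper_width"]),1))
M=R.as_matrix();print("x",M[:,0].round(3),"y",M[:,1].round(4))
# tilt correction in tool frame: rotate y to -z
yd=M.T@[0,0,-1];print("tilt rotvec deg tool",np.degrees(np.cross([0,1,0],yd)).round(2))
if len(sys.argv)>3: print("tool delta",(M.T@(np.array(list(map(float,sys.argv[1:4])))-s["eef_pos"])).round(1))
E
python3 go.py 638.3 203.1 224
```

```text
t 1.1 p [ 434.  -207.9  220.6] q [ 0.5   0.13 -0.2   2.02  0.03  1.01 -0.94] F [ 0.6 -0.3  0.7] w 59.9
x [ 0.336 -0.942 -0.003] y [-0.005   0.0015 -1.    ]
tilt rotvec deg tool [ 0.24  0.   -0.18]
tool delta [-318.4   -3.8  330.6]
```

Emit:
{"api": "servo_tool", "payload": {"plan": [-0.032, 0, 0.033, 0, 0, 0, -0.032, 0, 0.033, 0, 0, 0, -0.032, 0, 0.033, 0, 0, 0, -0.032, 0, 0.033, 0, 0, 0, -0.032, 0, 0.033, 0, 0, 0, -0.032, 0, 0.033, 0, 0, 0, -0.032, 0, 0.033, 0, 0, 0, -0.032, 0, 0.033, 0, 0, 0, -0.032, 0, 0.033, 0, 0, 0, -0.03, 0, 0.033, 0, 0, 0]}}

```text
t: 2.1
eef_pos: [642.1, 220.2, 218.8]
tcp_rot: [-1.355, 0.959, -0.951]
wrist_force: [0.2, -1.0, 0.8]
gripper_width: 60.0
```

```bash
python3 go.py 638.3 203.1 120
```

```text
t 2.1 p [642.1 220.2 218.8] q [-0.13  0.47 -0.41  1.57  0.2   1.14 -1.81] F [ 0.2 -1.   0.8] w 60.0
x [ 0.334 -0.942 -0.002] y [-0.0064  0.     -1.    ]
tilt rotvec deg tool [ 0.35  0.   -0.12]
tool delta [15.1 98.8 -8.7]
```

Emit:
{"api": "servo_tool", "payload": {"plan": [0.008, 0.02, -0.004, 0.2, 0, -0.1, 0.007, 0.025, -0.004, 0.1, 0, 0, 0, 0.025, 0, 0, 0, 0, 0, 0.02, 0, 0, 0, 0, 0, 0.01, 0, 0, 0, 0, 0, 0, 0, 0, 0, 0]}}

```text
t: 2.7
eef_pos: [638.9, 212.5, 112.4]
tcp_rot: [-1.354, 0.952, -0.943]
wrist_force: [0.5, -0.8, -0.2]
gripper_width: 60.0
```

```bash
python3 go.py 638.3 203.1 58
```

```text
t 2.7 p [638.9 212.5 112.4] q [-0.13  0.56 -0.39  1.68  0.25  0.95 -1.83] F [ 0.5 -0.8 -0.2] w 60.0
x [ 0.343 -0.939 -0.005] y [-0.0042  0.0034 -1.    ]
tilt rotvec deg tool [ 0.16  0.   -0.27]
tool delta [ 8.9 54.4 -3.7]
```

Emit:
{"api": "servo_tool", "payload": {"plan": [0.009, 0.0, -0.004, 0.15, 0, -0.25, 0, 0, 0, 0, 0, 0, 0, 0, 0, 0, 0, 0]}}

```text
t: 3.0
eef_pos: [639.2, 201.9, 114.6]
tcp_rot: [-1.353, 0.946, -0.949]
wrist_force: [-0.7, 0.7, -0.7]
gripper_width: 59.7
```

```bash
python3 go.py 638.3 203.1 58
python3 - <<'E'
from plant import env
import cv2
for n in("scene","top"):
    p=env.read_camera(n)["pixels"]
    cv2.imwrite(f"pics/{n}1.png",p)
import numpy as np
E
```

```text
t 3.0 p [639.2 201.9 114.6] q [-0.12  0.55 -0.39  1.69  0.25  0.95 -1.82] F [-0.7  0.7 -0.7] w 59.7
x [ 0.343 -0.939  0.   ] y [ 2.3e-03  5.0e-04 -1.0e+00]
tilt rotvec deg tool [-0.13  0.    0.02]
tool delta [-1.5 56.6 -0.5]
```

View pics/scene1.png

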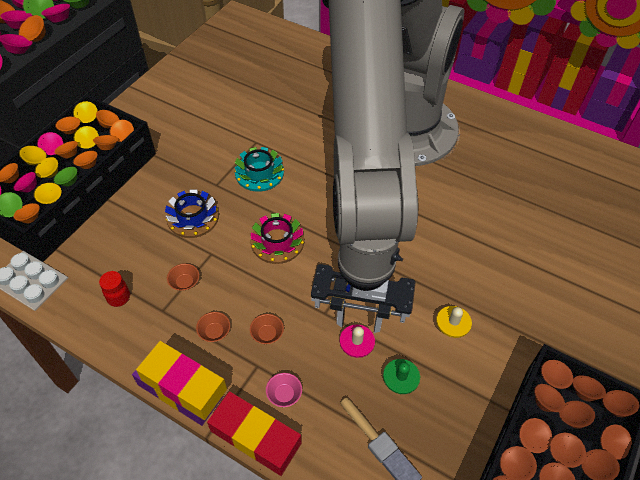

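The open gripper straddles the pink lamp at (357,340), and the blue, green and yellow lamps are clear. I'll descend.

Emit:
{"api": "servo_tool", "payload": {"plan": [-0.001, 0.012, 0, 0, 0, 0, 0, 0.015, 0, 0, 0, 0, 0, 0.015, 0, 0, 0, 0, 0, 0.008, 0, 0, 0, 0, 0, 0, 0, 0, 0, 0]}}

```text
t: 3.6
eef_pos: [638.6, 203.2, 59.6]
tcp_rot: [-1.353, 0.946, -0.948]
wrist_force: [0.4, 0.2, -0.8]
gripper_width: 60.0
```

```bash
python3 go.py 638.3 203.1 58
```

```text
t 3.6 p [638.6 203.2  59.6] q [-0.14  0.62 -0.37  1.72  0.28  0.86 -1.85] F [ 0.4  0.2 -0.8] w 60.0
x [ 0.343 -0.939  0.   ] y [ 1.7e-03  4.0e-04 -1.0e+00]
tilt rotvec deg tool [-0.1   0.    0.01]
tool delta [-0.   1.6 -0.3]
```

Emit:
{"api": "servo_tool", "payload": {"plan": [0, 0, 0, 0, 0, 0, 0, 0, 0, 0, 0, 0, 0, 0, 0, 0, 0, 0, 0, 0, 0, 0, 0, 0, 0, 0, 0, 0, 0, 0, 0, 0, 0, 0, 0, 0, 0, 0, 0, 0, 0, 0], "jaw": 0.015, "force": 45}}

```text
t: 4.3
eef_pos: [639.3, 203.5, 60.7]
tcp_rot: [-1.352, 0.945, -0.949]
wrist_force: [-0.3, -0.4, -0.9]
gripper_width: 21.3
```

```bash
python3 go.py 638.3 203.1 160
```

```text
t 4.3 p [639.3 203.5  60.7] q [-0.14  0.61 -0.37  1.72  0.28  0.86 -1.85] F [-0.3 -0.4 -0.9] w 21.3
x [ 0.343 -0.939  0.   ] y [ 3.2e-03  9.0e-04 -1.0e+00]
tilt rotvec deg tool [-0.19  0.    0.01]
tool delta [  0.1 -99.3  -0.7]
```

Emit:
{"api": "servo_tool", "payload": {"plan": [0, -0.015, 0, 0, 0, 0, 0, -0.025, 0, 0, 0, 0, 0, -0.025, 0, 0, 0, 0, 0, -0.02, 0, 0, 0, 0, 0, -0.01, 0, 0, 0, 0, 0, 0, 0, 0, 0, 0, 0, 0, 0, 0, 0, 0]}}

```text
t: 5.0
eef_pos: [638.7, 203.6, 163.5]
tcp_rot: [-1.351, 0.945, -0.949]
wrist_force: [-0.5, -0.6, -1.3]
gripper_width: 21.5
```

```bash
python3 go.py 495.4 -82.8 160
```

```text
t 5.0 p [638.7 203.6 163.5] q [-0.11  0.5  -0.4   1.65  0.22  1.03 -1.8 ] F [-0.5 -0.6 -1.3] w 21.5
x [ 0.343 -0.939  0.   ] y [ 0.004   0.0014 -1.    ]
tilt rotvec deg tool [-0.24  0.    0.  ]
tool delta [ 219.8    2.5 -233. ]
```

Emit:
{"api": "servo_tool", "payload": {"plan": [0.012, 0, -0.013, -0.2, 0, 0, 0.025, 0, -0.0265, 0, 0, 0, 0.028, 0, -0.0295, 0, 0, 0, 0.028, 0, -0.0295, 0, 0, 0, 0.028, 0, -0.0295, 0, 0, 0, 0.028, 0, -0.0295, 0, 0, 0, 0.025, 0, -0.0265, 0, 0, 0, 0.022, 0, -0.023, 0, 0, 0, 0.012, 0, -0.013, 0, 0, 0, 0, 0, 0, 0, 0, 0]}}

```text
t: 6.0
eef_pos: [487.2, -82.8, 153.4]
tcp_rot: [-1.364, 0.962, -0.94]
wrist_force: [-1.4, 0.9, -0.3]
gripper_width: 21.1
```

```bash
python3 go.py 495.4 -82.8 120
```

```text
t 6.0 p [487.2 -82.8 153.4] q [ 0.35  0.25 -0.36  2.05  0.11  0.88 -1.29] F [-1.4  0.9 -0.3] w 21.1
x [ 0.34  -0.94  -0.005] y [-1.670e-02 -9.000e-04 -9.999e-01]
tilt rotvec deg tool [ 0.92  0.   -0.28]
tool delta [ 2.9 33.3  8.2]
```

Emit:
{"api": "servo_tool", "payload": {"plan": [0.002, 0, 0.005, 0.6, 0, -0.2, 0, 0, 0, 0, 0, 0, 0, 0, 0, 0, 0, 0]}}

```text
t: 6.3
eef_pos: [492.5, -82.1, 152.2]
tcp_rot: [-1.357, 0.954, -0.946]
wrist_force: [0.2, 0.6, -0.6]
gripper_width: 21.7
```

```bash
python3 go.py 495.4 -82.8 120
```

```text
t 6.3 p [492.5 -82.1 152.2] q [ 0.35  0.25 -0.36  2.04  0.11  0.87 -1.29] F [ 0.2  0.6 -0.6] w 21.7
x [ 0.341 -0.94  -0.002] y [-6.3e-03  1.0e-04 -1.0e+00]
tilt rotvec deg tool [ 0.34  0.   -0.13]
tool delta [ 1.7 32.2  2.7]
```

Emit:
{"api": "servo_tool", "payload": {"plan": [0.0015, 0.008, 0.0025, 0.3, 0, -0.1, 0, 0.01, 0, 0, 0, 0, 0, 0.008, 0, 0, 0, 0, 0, 0.0, 0, 0, 0, 0, 0, 0, 0, 0, 0, 0]}}

```text
t: 6.8
eef_pos: [495.8, -80.3, 122.7]
tcp_rot: [-1.355, 0.949, -0.945]
wrist_force: [0.5, 0.4, -0.8]
gripper_width: 21.2
```

```bash
python3 go.py 495.4 -82.8 115
python3 - <<'E'
from h import *
from plant import env
rows=[]
for n,c in(("scene",(277,225)),("top",(360,230))):
    d=env.read_camera(n);np.savez(n+"2.npz",**d);x,y=c
    rows.append(cv2.resize(d["pixels"][y-50:y+50,x-50:x+50],(400,400),interpolation=cv2.INTER_CUBIC))
cv2.imwrite("pics/c2.png",np.hstack(rows))
E
```

```text
t 6.8 p [495.8 -80.3 122.7] q [ 0.34  0.29 -0.35  2.06  0.14  0.81 -1.32] F [ 0.5  0.4 -0.8] w 21.2
x [ 0.344 -0.939 -0.002] y [-0.0019  0.0014 -1.    ]
tilt rotvec deg tool [ 0.07  0.   -0.11]
tool delta [ 2.3  7.7 -1.3]
```

View pics/c2.png

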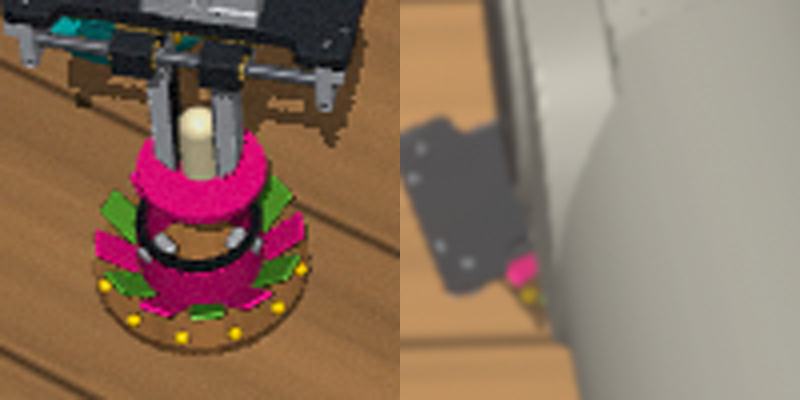

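Emit:
{"api": "servo_tool", "payload": {"plan": [0.002, 0.002, -0.001, 0, 0, -0.1, 0, 0, 0, 0, 0, 0, 0, 0, 0, 0, 0, 0]}}

```text
t: 7.2
eef_pos: [496.0, -83.1, 121.5]
tcp_rot: [-1.355, 0.946, -0.948]
wrist_force: [0.9, -0.7, -0.5]
gripper_width: 20.8
```

```bash
cat > col.py <<'E'
from h import *
from plant import env
import sys
p=[]
d=env.read_camera("scene")
h=cv2.cvtColor(d["pixels"],cv2.COLOR_BGR2HSV);m=cv2.inRange(h,(150,120,80),(179,255,255))
z=d["range_z"];T=d["cam_to_world"];K=d["mtx"];v,u=np.mgrid[:480,:640]
P=np.stack([(u-K[0,2])/K[0,0]*z,(v-K[1,2])/K[1,1]*z,z],-1)@T[:3,:3].T+T[:3,3]
H=float(sys.argv[1])
m[(P[...,2]<H-12)|(P[...,2]>H+10)|(z<=0)]=0
m[:,:230]=0;m[:,330:]=0
print(int((m>0).sum()),"median z top",np.percentile(P[m>0][:,2],[50,90]))
k=cv2.convexHull(big(m));k=big(cv2.fillPoly(np.zeros_like(m),[k],255))
H2=np.percentile(P[m>0][:,2],60)
print(H2,circ(cast(d,k,H2)))
cr=(P[...,2]>H+12)&(P[...,2]<H+46)&(h[...,1]<110)&(h[...,2]>120)&(h[...,0]<40)&(h[...,1]>20)&(u>250)&(u<305)
E
python3 go.py 495.4 -82.8 115;python3 col.py 97;python3 go.py 495.4 -82.8 115
```

```text
t 7.2 p [496.  -83.1 121.5] q [ 0.34  0.29 -0.35  2.07  0.14  0.8  -1.31] F [ 0.9 -0.7 -0.5] w 20.8
x [ 0.344 -0.939  0.001] y [ 4.e-04 -9.e-04 -1.e+00]
tilt rotvec deg tool [-0.    0.    0.05]
tool delta [-0.5  6.5 -0.5]
414 median z top [94.5924913 97.6029356]
95.12602120791094 (array([498.78719846, -78.65929707,  34.49085592]), np.float64(0.9633385787065407))
t 7.25 p [496.  -83.1 121.5] q [ 0.34  0.29 -0.35  2.07  0.14  0.8  -1.31] F [-0.   0.5 -0.9] w 21.3
x [ 0.344 -0.939  0.001] y [ 4.e-04 -9.e-04 -1.e+00]
tilt rotvec deg tool [-0.    0.    0.06]
tool delta [-0.5  6.5 -0.5]
```

```bash
cat >> col.py <<'E'
p=cast(d,k,float(sys.argv[2]));cam=np.array([1182,428.])
c=p.mean(0);dr=(cam-c)/np.linalg.norm(cam-c)
for th in(-5,0,8):
    q=p[(p-c)@dr>th]
    s=least_squares(lambda a:np.hypot(*(q-a).T)-36.1,c,loss="soft_l1");print("near-half R=36.1",th,len(q),s.x)
E
python3 col.py 97 95.9
python3 - <<'E'
# ring, same view, same method on the outer black edge & pre-grasp
from h import *
d=dict(np.load("scene0.npz"));m=mask(d,(279,233),24,(0,0,0),(179,255,60))
k=cv2.convexHull(big(m));k=big(cv2.fillPoly(np.zeros_like(m),[k],255));print("ring outer",circ(cast(d,k,50)))
d=dict(np.load("top0.npz"));m=mask(d,(360,228),22,(0,0,0),(179,255,112))
k=cv2.convexHull(np.vstack([c for c in cv2.findContours(m,0,1)[0] if len(c)>5]));k=big(cv2.fillPoly(np.zeros_like(m),[k],255));print("ring outer top",circ(cast(d,k,50)))
E
```

```text
413 median z top [94.6373287  97.46864019]
95.29120466755026 (array([498.89337066, -78.58058399,  34.48547566]), np.float64(0.9632060631931054))
near-half R=36.1 -5 43 [497.44458908 -79.78006525]
near-half R=36.1 0 40 [497.43537896 -79.76856614]
near-half R=36.1 8 34 [497.46658371 -79.77151007]
ring outer (array([496.49725803, -81.58238124,  36.16644771]), np.float64(0.7784894478282283))
ring outer top (array([491.06789932, -84.86176725,  38.17193108]), np.float64(0.9881677407523135))
```

Emit:
{"api": "servo_tool", "payload": {"plan": [0, 0.006, 0, 0, 0, 0, 0, 0.008, 0, 0, 0, 0, 0, 0.006, 0, 0, 0, 0, 0, 0.002, 0, 0, 0, 0, 0, 0, 0, 0, 0, 0]}}

```text
t: 7.8
eef_pos: [495.7, -83.0, 97.2]
tcp_rot: [-1.356, 0.947, -0.947]
wrist_force: [1.4, -1.3, -0.6]
gripper_width: 21.0
```

```bash
python3 go.py 495.6 -82.8 82
```

```text
t 7.8 p [495.7 -83.   97.2] q [ 0.33  0.33 -0.34  2.08  0.16  0.75 -1.33] F [ 1.4 -1.3 -0.6] w 21.0
x [ 0.344 -0.939  0.001] y [-2.e-04 -7.e-04 -1.e+00]
tilt rotvec deg tool [ 0.03 -0.    0.03]
tool delta [-0.2 15.2 -0. ]
```

No contact yet, and the lamp is well aligned. Now small pressing steps.

Emit:
{"api": "servo_tool", "payload": {"plan": [0, 0.002, 0, 0, 0, 0, 0, 0.002, 0, 0, 0, 0]}}

```text
t: 8.0
eef_pos: [496.2, -83.4, 93.3]
tcp_rot: [-1.356, 0.946, -0.948]
wrist_force: [0.2, -4.4, 6.3]
gripper_width: 21.1
```

Emit:
{"api": "servo_tool", "payload": {"plan": [0, 0.0015, 0, 0, 0, 0, 0, 0.0015, 0, 0, 0, 0]}}

```text
t: 8.2
eef_pos: [497.3, -83.8, 91.3]
tcp_rot: [-1.355, 0.945, -0.95]
wrist_force: [-2.0, 0.5, 14.2]
gripper_width: 21.2
```

Emit:
{"api": "servo_tool", "payload": {"plan": [0, 0.0015, 0, 0, 0, 0]}}

```text
t: 8.3
eef_pos: [497.9, -83.9, 90.5]
tcp_rot: [-1.354, 0.944, -0.951]
wrist_force: [-2.6, 0.2, 12.9]
gripper_width: 21.2
```

```bash
python3 go.py 495.7 -83 82
```

```text
t 8.3 p [497.9 -83.9  90.5] q [ 0.32  0.34 -0.34  2.09  0.17  0.73 -1.34] F [-2.6  0.2 12.9] w 21.2
x [ 0.343 -0.939  0.004] y [ 0.004  -0.0023 -1.    ]
tilt rotvec deg tool [-0.17  0.    0.2 ]
tool delta [-1.6  8.5 -1.8]
```

Emit:
{"api": "servo_tool", "payload": {"plan": [-0.001, 0.0015, -0.001, -0.2, 0, 0.2, -0.0005, 0.0015, -0.0005, -0.1, 0, 0.1]}}

```text
t: 8.5
eef_pos: [497.8, -83.4, 89.0]
tcp_rot: [-1.354, 0.947, -0.948]
wrist_force: [-0.4, -0.8, 6.4]
gripper_width: 21.2
```

Emit:
{"api": "servo_tool", "payload": {"plan": [0, 0.002, 0, 0, 0, 0]}}

```text
t: 8.6
eef_pos: [498.2, -83.4, 87.4]
tcp_rot: [-1.354, 0.946, -0.949]
wrist_force: [-1.3, 1.7, 4.2]
gripper_width: 21.3
```

```bash
python3 go.py 495.7 -83 82
```

```text
t 8.6 p [498.2 -83.4  87.4] q [ 0.32  0.35 -0.34  2.09  0.17  0.73 -1.34] F [-1.3  1.7  4.2] w 21.3
x [ 0.343 -0.939  0.001] y [ 2.e-03 -1.e-04 -1.e+00]
tilt rotvec deg tool [-0.11  0.    0.05]
tool delta [-1.2  5.4 -2.2]
```

Emit:
{"api": "servo_tool", "payload": {"plan": [-0.001, 0.002, -0.0015, 0, 0, 0]}}

```text
t: 8.7
eef_pos: [497.1, -82.8, 85.6]
tcp_rot: [-1.353, 0.945, -0.95]
wrist_force: [2.7, 0.9, -1.0]
gripper_width: 21.2
```

Emit:
{"api": "servo_tool", "payload": {"plan": [-0.0005, 0.0015, -0.001, 0, 0, 0]}}

```text
t: 8.8
eef_pos: [496.4, -82.4, 84.1]
tcp_rot: [-1.352, 0.944, -0.95]
wrist_force: [2.2, 0.8, -1.9]
gripper_width: 21.3
```

```bash
python3 go.py 495.7 -83 82
```

```text
t 8.8 p [496.4 -82.4  84.1] q [ 0.32  0.35 -0.34  2.1   0.17  0.72 -1.34] F [ 2.2  0.8 -1.9] w 21.3
x [ 0.343 -0.939  0.001] y [ 4.6e-03  3.0e-04 -1.0e+00]
tilt rotvec deg tool [-0.25  0.    0.07]
tool delta [ 0.3  2.1 -0.9]
```

Emit:
{"api": "servo_tool", "payload": {"plan": [0, 0.001, 0, -0.2, 0, 0]}}

```text
t: 8.9
eef_pos: [496.2, -82.4, 83.0]
tcp_rot: [-1.355, 0.946, -0.949]
wrist_force: [1.5, -2.2, -0.6]
gripper_width: 21.1
```

Emit:
{"api": "servo_tool", "payload": {"plan": [0, 0.001, 0, 0, 0, 0]}}

```text
t: 9.0
eef_pos: [496.2, -82.5, 81.9]
tcp_rot: [-1.355, 0.946, -0.949]
wrist_force: [-0.2, -2.4, 3.7]
gripper_width: 21.0
```

```bash
python3 go.py 495.7 -83 82
```

```text
t 9.0 p [496.2 -82.5  81.9] q [ 0.32  0.35 -0.33  2.09  0.18  0.72 -1.35] F [-0.2 -2.4  3.7] w 21.0
x [ 0.343 -0.939  0.001] y [ 8.0e-04 -1.2e-03 -1.0e+00]
tilt rotvec deg tool [-0.02  0.    0.08]
tool delta [ 0.3 -0.1 -0.6]
```

Rubber contact has begun. One more small step, with a check.

Emit:
{"api": "servo_tool", "payload": {"plan": [0, 0.001, 0, 0, 0, 0]}}

```text
t: 9.1
eef_pos: [496.2, -82.6, 81.0]
tcp_rot: [-1.355, 0.947, -0.949]
wrist_force: [-0.5, -0.0, 8.7]
gripper_width: 21.1
```

Emit:
{"api": "servo_tool", "payload": {"plan": [0, 0, 0, 0, 0, 0]}}

```text
t: 9.2
eef_pos: [496.2, -82.6, 81.0]
tcp_rot: [-1.355, 0.947, -0.949]
wrist_force: [-0.1, 0.0, 3.2]
gripper_width: 21.1
```

```bash
python3 go.py 495.7 -83 82;python3 - <<'E'
from h import *
from plant import env
d=env.read_camera("scene");cv2.imwrite("pics/c3.png",cv2.resize(d["pixels"][175:275,227:327],(500,500),interpolation=cv2.INTER_CUBIC))
E
```

```text
t 9.2 p [496.2 -82.6  81. ] q [ 0.32  0.36 -0.33  2.1   0.18  0.72 -1.35] F [-0.1  0.   3.2] w 21.1
x [ 0.343 -0.939  0.002] y [ 7.0e-04 -1.4e-03 -1.0e+00]
tilt rotvec deg tool [-0.01  0.    0.09]
tool delta [ 0.2 -1.  -0.6]
```

View pics/c3.png

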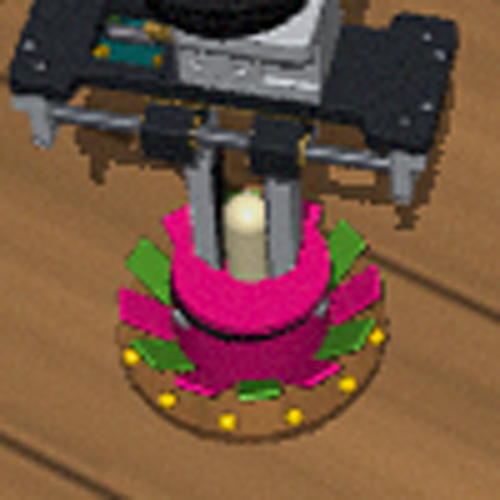

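The collar sits on the black rubber ring, about (250,330) in the crop. The force rose to 8.7 N over about 1 mm, which matches the rubber's 8 N/mm, so the lamp is home. I'll release.

Emit:
{"api": "servo_tool", "payload": {"plan": [0, 0, 0, 0, 0, 0, 0, 0, 0, 0, 0, 0, 0, 0, 0, 0, 0, 0, 0, 0, 0, 0, 0, 0], "jaw": 0.06}}

```text
t: 9.65
eef_pos: [495.3, -82.7, 80.4]
tcp_rot: [-1.356, 0.948, -0.948]
wrist_force: [-0.3, 0.2, 1.0]
gripper_width: 49.9
```

Emit:
{"api": "servo_tool", "payload": {"plan": [0, -0.01, 0, 0, 0, 0, 0, -0.02, 0, 0, 0, 0, 0, -0.03, 0, 0, 0, 0, 0, -0.03, 0, 0, 0, 0, 0, -0.03, 0, 0, 0, 0, 0, -0.02, 0, 0, 0, 0, 0, -0.01, 0, 0, 0, 0]}}

```text
t: 10.35
eef_pos: [493.9, -81.7, 238.6]
tcp_rot: [-1.357, 0.95, -0.945]
wrist_force: [0.3, 0.4, 0.1]
gripper_width: 60.2
```

Emit:
{"api": "servo_tool", "payload": {"plan": [0.03, 0, 0, 0, 0, 0, 0.04, 0, 0, 0, 0, 0, 0.04, 0, 0, 0, 0, 0, 0.04, 0, 0, 0, 0, 0, 0.04, 0, 0, 0, 0, 0, 0.03, 0, 0, 0, 0, 0, 0.015, 0, 0, 0, 0, 0, 0, 0, 0, 0, 0, 0, 0, 0, 0, 0, 0, 0]}}

```text
t: 11.25
eef_pos: [577.0, -307.8, 240.0]
tcp_rot: [-1.358, 0.946, -0.941]
wrist_force: [-0.6, 0.1, 0.4]
gripper_width: 60.0
```

```bash
python3 go.py;python3 - <<'E'
from h import *
from plant import env
for n,c,cb in(("scene",(279,230),(357,280)),("top",(360,230),(249,225))):
    d=env.read_camera(n)
    cv2.imwrite(f"pics/{n}9.png",d["pixels"])
    m=mask(d,cb,26,(110,120,60),(130,255,255));k=cv2.convexHull(big(m));k=big(cv2.fillPoly(np.zeros_like(m),[k],255));print(n,"blue",circ(cast(d,k,35)))
    z=d["range_z"];T=d["cam_to_world"];K=d["mtx"];v,u=np.mgrid[c[1]-28:c[1]+28,c[0]-28:c[0]+28];zz=z[v,u]
    P=np.stack([(u-K[0,2])/K[0,0]*zz,(v-K[1,2])/K[1,1]*zz,zz],-1)@T[:3,:3].T+T[:3,3];P=P[zz>0]
    s=P[(P[:,2]>52)&(P[:,2]<62)];print(n,"collar top z",np.median(s[:,2]),len(s),"mean",s.mean(0));
    A=np.c_[s[:,:2]-s[:,:2].mean(0),np.ones(len(s))];print("slope",np.linalg.lstsq(A,s[:,2],rcond=None)[0])
    print("max z",P[:,2].max())
E
```

```text
t 11.25 p [ 577.  -307.8  240. ] q [ 0.57  0.39 -0.23  1.62  0.1   1.14 -0.9 ] F [-0.6  0.1  0.4] w 60.0
x [ 0.348 -0.937 -0.002] y [-3.1e-03  6.0e-04 -1.0e+00]
tilt rotvec deg tool [ 0.16  0.   -0.1 ]
scene blue (array([512.94450115, 133.78024353,  35.82834858]), np.float64(0.4829667496623493))
scene collar top z 55.00945044600337 456 mean [499.97813497 -77.95552529  55.21651008]
slope [-1.20806413e-03 -2.20811023e-03  5.52165101e+01]
max z 103.79491091864725
top blue (array([509.32327606, 131.22538371,  34.53953409]), np.float64(0.4464935038636746))
top collar top z 55.5666396443371 923 mean [493.08936851 -81.93486058  55.58172596]
slope [-5.88274159e-04 -4.01660078e-03  5.55817260e+01]
max z 102.28015890595896
```

View pics/scene9.png

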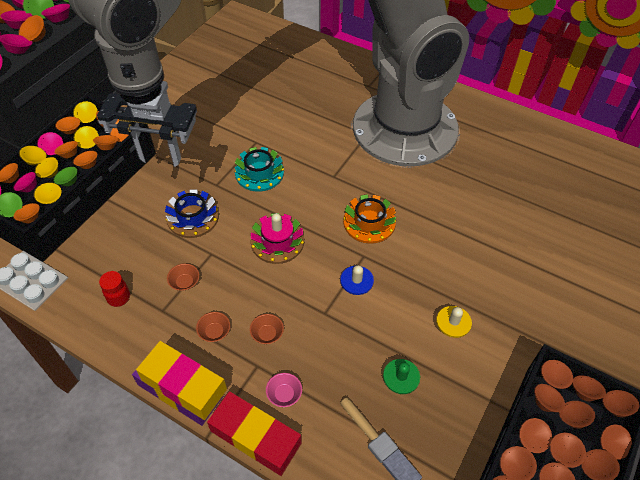

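View pics/top9.png

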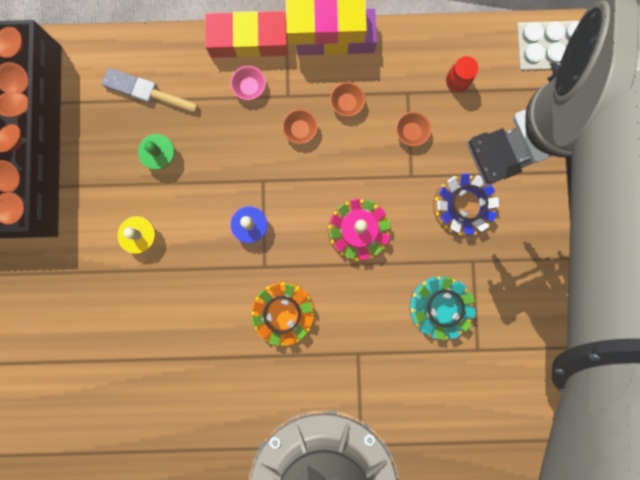

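The pink lamp stands upright in the pink stand, at scene (277,230) and top (360,228). The collar top reads z ≈ 55.0 to 55.6 with a slope below 0.5%. On the table the cameras read the same surface about 1 mm low, so the underside is at about 21 mm. The blue lamp hasn't moved, and the gripper is clear of everything.

```bash
python3 -c "
from plant import env
print(env.job_done())"
```

```text
the job is handed in; nothing more can be done
None
```

I fitted the pink lamp into the pink lotus stand, let go, and handed the job in at about 11.4 s.

- **Pressing:** I gripped the lamp by its candle and pressed it straight down in 1–2 mm steps. The highest force I read at the clips was about 14 N; it then fell slightly negative as the lamp snapped in. The collar met the rubber at about 9 N, where I stopped and released.
- **Final checks:** Both cameras show the lamp upright with its collar on the rim, and its underside is about 21 mm up, with under 0.5% tilt. The blue lamp is within 0.1 mm of where it was, and the gripper is well clear.
- **Disagreements:** The two cameras differed by a steady 2–3 mm, so I worked from positions relative to each camera. The tool also drifted about 2 mm sideways at the clips, which I corrected during the press.
- **Less certain:** A check of the collar's position just before insertion read 1–2 mm off. I put that down to the fingers hiding part of the collar.

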